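Take the depth of a bored hole with a rod depth gauge

TASK

Take the depth of the round hole bored in the clamped table leg: pick up the depth gauge, stand its foot flat on the leg over the round hole, and run the rod down into the hole until it bottoms out, feeling for the bottom gently rather than ramming it. Leave the gauge standing there by itself, rod on the bottom, so the depth can be read off, and leave the other things on the bench where they are.

Things in the scene. Friction and masses are not known exactly. Their poses are not given: they have to be found in the camera images.
- leg: Pale table-leg blank, 340 x 70 x 70 mm, fixed flat on the bench. Origin: centre of underside, x along it, z up. In its top face: a round hole (12 mm) 30 mm from the middle towards -x, and a rectangular mortise (40 x 12 mm) 105 mm towards -x. A bench clamp holds its +x end: post 62 mm to the +y side, spindle standing on the leg at x = 135 mm, up to 205 mm above the bench
- bore (a point): Centre of the mouth of the round blind hole, level with the leg's top face (70 mm above the bench). 12 mm diameter with a 1.5 mm bevel at the rim; flat-bottomed, bored by eye: somewhere between 25 and 60 mm deep, to be found by feel. The soft wood is dented by more than about 35 N
- gauge: Rod depth gauge, 0.37 kg, loose, standing upright on the bench. Aluminium foot beam 120 mm (its x) x 40 mm (y) x 16 mm with a round guide boss (26 mm wide, top 45 mm above the foot's underside) in the middle. Origin at the centre of the foot's flat underside, z up along the rod. The 10 mm steel rod slides through the boss; the plug in its side only holds the drag spring
- gauge_rod (a joint): How far the rod of the gauge has been pushed down, in m: 0 at the start, at its upper stop, the rod's point 2 mm inside the foot's underside (so the whole gauge can be lifted by the knob); at most 0.072. A drag spring of about 6 N holds the rod wherever it is left, more than the gauge's weight. The rod's point projects by this value less 2 mm below the foot
- gauge_knob (a point): Point to grip on the axis of the round black knob on top of the rod: knob 24 mm diameter, 36 mm tall, standing on a thin finger flange 44 mm wide. The point is 22 mm above the flange and 14 mm below the knob's top; with the rod up it is 147 mm above the foot's underside. It moves with the rod
- rod_tip (a point): Flat lower end of the rod, on its axis: a 6 mm point that widens by a short cone to the 10 mm rod within 8 mm
- pencil: Flat carpenter's pencil stub, 55 x 14 x 8 mm, lying on the leg's top between the hole and the clamp; leave it. Origin centre of underside
- chisel: Chisel, 275 mm long, 24 mm handle, lying beside the leg; leave it. Origin under its ferrule, x towards the blade
- offcut: Softwood offcut 90 x 45 x 28 mm near the gauge; leave it. Origin centre of underside
- mallet: Wooden mallet, head 130 x 65 x 85 mm, at the side of the bench; leave it. Origin on the bench under the handle, x towards the head
- glue: White glue bottle, 64 mm wide, 170 mm tall, at the back of the bench; leave it. Origin centre of underside
- square: Try square, wooden stock 130 mm and steel blade 150 mm, at the back of the bench; leave it. Origin under the stock's middle
- tin: Open tin of screws, 72 mm wide, 55 mm tall, beside the robot; leave it. Origin centre of underside

How it is judged:
By the outcome, as a careful person would: the job done as asked, in the order asked, and still so for the second after the job is handed in, with the robot touching nothing.
It also fails if it takes over 53 s, if anything falls off the work surface, if the arm or the gripper's body presses on something with over 40 N, if the wrist force passes 120 N, or if a joint passes its speed limit or range.

ROBOT

A 7-joint arm with a two-finger parallel gripper is mounted at the origin on the work surface. World frame = base frame: x ahead of the robot, y to its left, z up, the work surface at z = 0. Lengths are in mm, angles in rad, forces in N, time in s.
With the tool pointing down it reaches from about 425 to 800 mm from the base axis. Payload 8.3 kg.
Tool frame: the origin (TCP) lies on the centre line of the jaws, within the pads' length; the fingertips stand 14 mm ahead of it and the grasp point (between the pads) lies 5 mm behind it (ctrl.finger_overhang is the distance from the TCP to the fingertips, in mm); z points along the fingers, y is the line along which they close (so a half turn about z gives the same grasp; the last joint's range is limited). The gripper opens to 85 mm and grips with 20 to 120 N. Pads are 22 mm wide; open, the fingers measure 114 mm over their backs; the gripper's body (76 mm by 85 mm) begins 54 mm behind the grasp point. The pads swing forward as they close: fully open they stand 13 mm farther back than shut.
Start: joints at [-1.405, 0.383, 0.016, 1.37, -0.006, 1.388, -0.046], TCP at [141.705, 608.707, 245.279] pointing down, gripper open.
Joint ranges: [-2.95, 2.95], [-0.25, 2.06], [-1.52, 1.56], [0.18, 2.33], [-1.44, 4.58], [0.02, 2.06], [-3.01, 3.01]. Speed limits (rad/s): [2.39, 2.39, 3.01, 3.01, 3.14, 3.14, 3.14].

INTERFACE

Orientations are given as a 3x3 rotation matrix whose columns are the frame's x, y, z axes.
In Python, from workcell import ctrl, optics gives the robot as it stands (ctrl), with the cameras (optics).
- The arm moves only by the shell command python3 shift.py, which reads ROWS from standard input. ROWS is a JSON list that holds a single list of rows (three levels of brackets), with 1 to 20 rows, each of 7 numbers: dx, dy, dz in mm, then a rotation vector rx, ry, rz in rad, then the finger opening in mm; each row shifts and turns the commanded pose from where the row before left it, along the tool's axes as they then stand; what a row does not reach is not made up. A row lasts 1/12 s, in which the tool goes at most 41.7 mm and 0.125 rad, less where a joint would pass 70% of its speed; a pose out of reach is approached as far as the arm can. The fingers move at their own pace and stop on an object; the grip force is fixed at half the most. Time passes only in rows, so rows that do not move let the fingers close. It prints the time, the measured TCP pose, the force, the opening and the grip force at its end. Input that does not fit is refused with a message, and nothing moves.
- ctrl.get_obs(): the state, without advancing time (a new reading comes with each control period).
- optics.read_camera(name): name is "scene" or "top" or "wrist"; returns the picture (480x640x3 uint8, red, green, blue); there is no depth.
- optics.camera_params(name): a dict with "fx", "fy", "cx", "cy" (pixels), "k1" (the pictures are not rectified: a ray, as slopes to the right and down, at radius r is drawn at 1 + k1 r^2 times it, then the intrinsics apply), "cam_to_world" (4x4, takes a point from camera to world coordinates). Camera axes: x right, y up, looking along -z (the intrinsics and any distortion apply to the point x, -y, -z); pixel columns grow to the right and rows downward; lengths in mm; the calibration is good to about 2 mm. A picture is of the moment at which its call begins: read the wrist's pose just before it. camera_params takes no time and is no camera call; for the wrist camera it gives the pose at the moment of the call.
- ctrl.finish_job(): hands the job in; it is judged then, once.
The state is a dict: "clock": time; "joint_pos": joint angles; "joint_velocities": joint speeds; "effort": joint torques, N m; "tool_pos": TCP position; "tool_rot": TCP orientation; "contact_force": force on the tool from outside, world axes, zero at the start; "wrist_torque": the same for the moment, N m; "opening": finger opening in mm; "finger_force": force on a finger pad.
Only numpy, scipy, OpenCV 4.12 (cv2) and the standard library are available. Lean on these libraries where they do the work, as an engineer would, in place of code of your own. Each camera call takes 0.05 s, during which the arm holds its last target. There are 200 camera calls.

## Working session

There is one attempt and no reset: what is moved stays moved. The work goes in short steps, Python scripts to look and compute and a shell command to move; the robot and the scene stay as the last step left them, time stands still between calls to the robot, and variables do not carry over. Pictures are saved under pics/ and viewed, at most 10 in all, crops included, and the job is handed in when it is done.

```bash
ls; mkdir -p pics; python3 - <<'E'
from workcell import ctrl, optics
import cv2
o=ctrl.get_obs(); print(o['clock'],o['tool_pos'],o['tool_rot'],o['opening'])
for n in ['scene','top']:
    cv2.imwrite(f'pics/{n}0.png',optics.read_camera(n)[:,:,::-1])
    print(n,optics.camera_params(n))
E
```

```text
pics
shift.py
workcell.py
0.0 [141.61835084 608.25155148 244.2716329 ] [[-9.73949917e-01  2.26762896e-01 -3.85572957e-04]
 [ 2.26763215e-01  9.73947997e-01 -1.93461291e-03]
 [-6.31704170e-05 -1.97164985e-03 -9.99998054e-01]] 85.27364128502438
scene {'fx': 468.9626939329379, 'fy': 468.9626939329379, 'cx': 316.4284537940583, 'cy': 241.6135065179002, 'k1': -0.10111185101993116, 'cam_to_world': array([[-7.65961716e-01, -4.78288316e-01,  4.29584609e-01,
         1.01763321e+03],
       [ 6.42708394e-01, -5.85409382e-01,  4.94187996e-01,
         5.56800092e+02],
       [ 1.51185160e-02,  6.54626720e-01,  7.55801091e-01,
         9.72311670e+02],
       [ 0.00000000e+00,  0.00000000e+00,  0.00000000e+00,
         1.00000000e+00]])}
top {'fx': 585.1326473273701, 'fy': 585.1326473273701, 'cx': 314.0950922974098, 'cy': 233.30711078645552, 'k1': -0.09311659367168558, 'cam_to_world': array([[ 2.47868559e-03,  9.88683194e-01, -1.49997992e-01,
         2.82099350e+02],
       [-9.99922544e-01,  4.27997031e-03,  1.16870972e-02,
        -2.53597622e+01],
       [ 1.21968235e-02,  1.49957405e-01,  9.88617223e-01,
         1.78712128e+03],
       [ 0.00000000e+00,  0.00000000e+00,  0.00000000e+00,
         1.00000000e+00]])}
```

View pics/scene0.png

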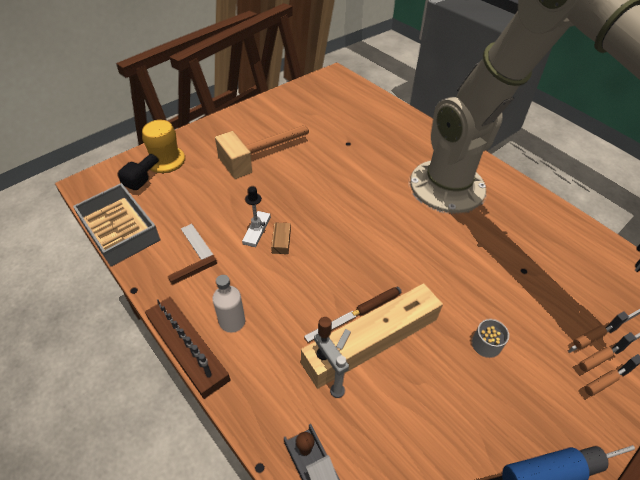

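View pics/top0.png

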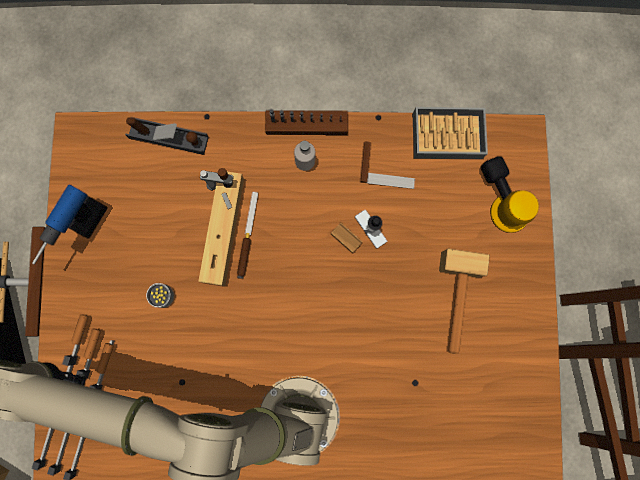

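The scene view shows the gauge at about (255,225), with its knob at (252,193), and the bore at about (386,320). In the top view the gauge foot is at (370,229), the knob at (375,224) and the bore at (219,237). I'll enlarge these areas next.

```bash
python3 - <<'E'
import cv2,numpy as np
t=cv2.imread('pics/top0.png');s=cv2.imread('pics/scene0.png')
def c(im,x,y,w,h,k):return cv2.resize(im[y:y+h,x:x+w],None,fx=k,fy=k,interpolation=cv2.INTER_CUBIC)
a=np.hstack([c(t,190,165,60,125,4),c(t,325,200,70,62,4).copy() if 0 else cv2.copyMakeBorder(c(t,325,200,70,60,8),0,20,0,0,0)])
cv2.imwrite('pics/a.png',a)
b=np.hstack([c(s,230,180,70,75,5),c(s,360,290,85,75,5)])
cv2.imwrite('pics/b.png',b);print(a.shape,b.shape)
E
```

```text
(500, 800, 3) (375, 775, 3)
```

View pics/a.png

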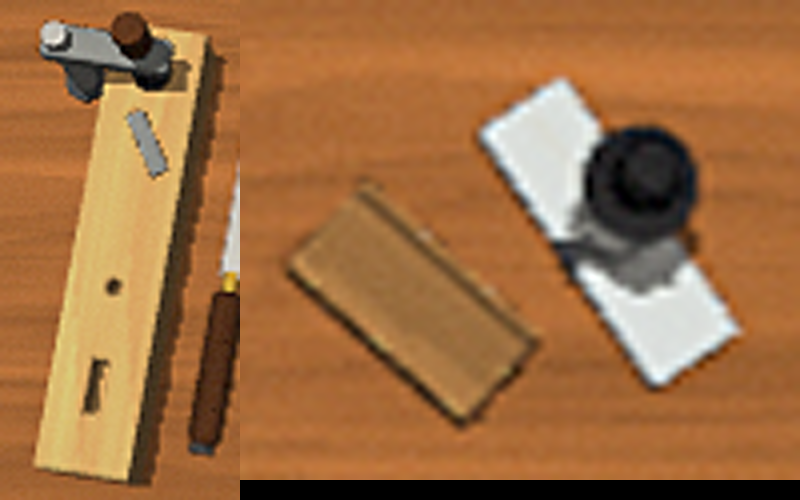

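View pics/b.png

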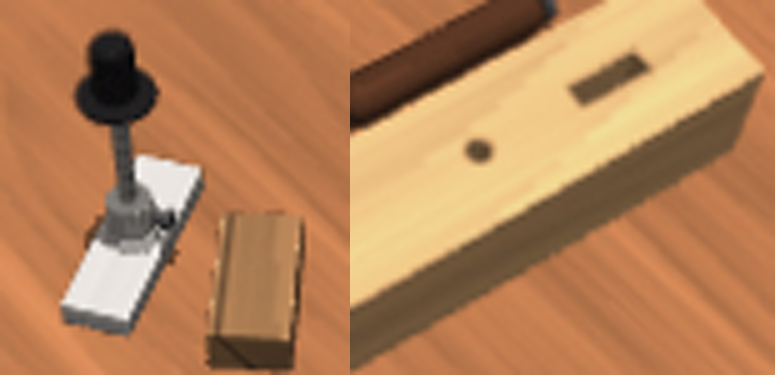

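```bash
cat > h.py <<'E'
import numpy as np,cv2
from workcell import ctrl, optics
def ray(n,u,v,P=None):
    p=P or optics.camera_params(n)
    K=np.array([[p['fx'],0,p['cx']],[0,p['fy'],p['cy']],[0,0,1]])
    q=cv2.undistortPoints(np.array([[[u,v]]],float),K,np.array([p['k1'],0,0,0.]))[0,0]
    M=np.array(p['cam_to_world']);return M[:3,3],M[:3,:3]@np.array([q[0],-q[1],-1])
def at(n,u,v,z,P=None):
    o,d=ray(n,u,v,P);return (o+d*(z-o[2])/d[2])[:2].round(1)
E
python3 - <<'E'
from h import *
L=lambda x,y:((x+.5)/4-.5+190,(y+.5)/4-.5+165)
R=lambda x,y:((x-240+.5)/8-.5+325,(y+.5)/8-.5+200)
A=lambda x,y:((x+.5)/5-.5+230,(y+.5)/5-.5+180)
B=lambda x,y:((x-350+.5)/5-.5+360,(y+.5)/5-.5+290)
F=np.array([at('top',*R(*c),16) for c in[(562,78),(478,133),(655,390),(742,330)]]);print('foot',F,F.mean(0))
print('foot ang',[np.degrees(np.arctan2(*(b-a)[::-1])) for a,b in[(F[1],F[2]),(F[0],F[3])]])
print('knob',at('top',*R(650,170),161),at('scene',*A(112,40),161))
print('flange',at('top',*R(641,184),127),at('scene',*A(117,93),125))
print('bore',at('top',*L(114,287),70),at('scene',*B(480,151),70))
G=[at('top',*L(*c),70) for c in[(35,467),(128,482),(210,38)]];print('leg',G,'mort',at('top',*L(96,386),70),at('scene',*B(610,78),70))
print(np.degrees(np.arctan2(*(G[2]-G[1])[::-1])))
S=[at('scene',*A(*c),z) for c,z in[((203,172),16),((133,155),16),((62,305),16)]];print('scene foot',S)
print('pencil',at('top',*L(147,143),78))
print(optics.camera_params('wrist'))
E
```

```text
foot [[ 626.4 -202.7]
 [ 604.7 -170. ]
 [ 505.2 -237. ]
 [ 528.5 -270.8]] [ 566.2   -220.125]
foot ang [np.float64(-146.04498278100237), np.float64(-145.17722561811567)]
knob [ 565.3 -219. ] [ 566.6 -216.7]
flange [ 566.1 -219.7] [ 567.8 -215.9]
bore [532.2 239.1] [533.7 242.4]
leg [array([398.4, 293.9]), array([387.8, 225.1]), array([722.3, 172. ])] mort [458.4 250.5] [459.6 253.4]
-9.020118040345226
scene foot [array([ 509.1, -231.1]), array([ 532.1, -267.4]), array([ 627.5, -198.5])]
pencil [639.6 216.2]
{'fx': 359.4459706348443, 'fy': 359.4459706348443, 'cx': 317.8132618878423, 'cy': 238.74460280648256, 'k1': -0.052861871570558626, 'cam_to_world': array([[ 2.26835915e-01, -9.27821267e-01, -2.96130317e-01,
         6.62343954e+01],
       [ 9.73929086e-01,  2.15234470e-01,  7.16676930e-02,
         6.25736803e+02],
       [-2.75735800e-03, -3.04666736e-01,  9.52455026e-01,
         3.71895759e+02],
       [ 0.00000000e+00,  0.00000000e+00,  0.00000000e+00,
         1.00000000e+00]])}
```

```bash
echo '[[[-33,-19.3,0,0,0,0,85],[-33,-19.3,0,0,0,0,85],[-33,-19.3,0,0,0,0,85],[-33,-19.3,0,0,0,0,85],[-33,-19.3,0,0,0,0,85],[-33,-19.3,0,0,0,0,85],[-33,-19.3,0,0,0,0,85],[-33,-19.3,0,0,0,0,85],[-33,-19.3,0,0,0,0,85],[-33,-19.3,0,0,0,0,85],[-33,-19.3,0,0,0,0,85],[-33,-19.3,0,0,0,0,85],[-33,-19.3,0,0,0,0,85],[-33,-19.3,0,0,0,0,85],[0,0,0,0,0,0,85],[0,0,0,0,0,0,85],[0,0,0,0,0,0,85]]]' | python3 shift.py
python3 - <<'E'
from h import *
import pickle
o=ctrl.get_obs();P=optics.camera_params('wrist');im=optics.read_camera('wrist')[:,:,::-1]
print(o['clock'],o['tool_pos'],o['contact_force']);cv2.imwrite('pics/w1.png',im);pickle.dump(P,open('w1.pkl','wb'))
E
```

```text
clock: 1.52
tool_pos: [530.1, 240.9, 244.7]
tool_rot: [[-0.974, 0.227, -0.001], [0.227, 0.974, -0.0], [0.001, -0.001, -1.0]]
contact_force: [-0.3, -0.2, 0.2]
opening: 85.1
finger_force: 0.0
1.5167 [530.06738495 240.89143436 244.67311258] [-0.30299068 -0.2410828   0.21476257]
```

View pics/w1.png

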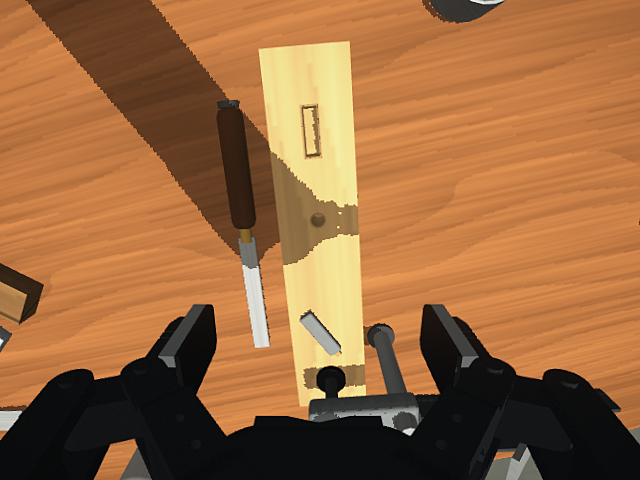

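The wrist view puts the bore at (318,220), the mortise centre at (311,130) and the leg's -x end corners at (260,49) and (350,42).

```bash
python3 - <<'E'
from h import *
import pickle
P=pickle.load(open('w1.pkl','rb'));f=lambda u,v:at('wrist',u,v,70,P)
im=cv2.imread('pics/w1.png');g=cv2.cvtColor(im[205:236,304:333],cv2.COLOR_BGR2GRAY)
m=(g<95).astype(np.uint8);print(g[15,::2],g.min(),m.sum())
n,l,s,c=cv2.connectedComponentsWithStats(m);print(s,c+[304,205])
print('bore',f(318,220),'mort',f(311.3,130.5))
E=[f(260,49),f(300,405),f(350,42),f(366,395)];print(E,[np.degrees(np.arctan2(*(b-a)[::-1])) for a,b in[(E[0],E[1]),(E[2],E[3]),(f(311.3,130.5),f(318,220))]])
e=(E[0]+E[2])/2; print('end mid',e,'bore from end', np.linalg.norm(f(318,220)-e))
E
```

```text
[110 113 124 100  64  71  75  78  80  77  80 117 125 125 127] 63 131
[[  0   0  29  31 768]
 [ 12   8   1   1   1]
 [  7  10  14  12 130]] [[318.11067708 219.89973958]
 [316.         213.        ]
 [317.36153846 220.64615385]]
bore [531.9 239.8] mort [457.8 251.6]
[array([389.8, 227.3]), array([722.7, 176. ]), array([400.8, 295.5]), array([725.6, 245.8])] [np.float64(-8.760388241872471), np.float64(-8.699761414654972), np.float64(-9.04805231862371)]
end mid [395.3 261.4] bore from end 138.29721616865606
```

```bash
echo '[[[-11.6,-36.7,0,0,0,0,85],[-11.6,-36.7,0,0,0,0,85],[-11.6,-36.7,0,0,0,0,85],[-11.6,-36.7,0,0,0,0,85],[-11.6,-36.7,0,0,0,0,85],[-11.6,-36.7,0,0,0,0,85],[-11.6,-36.7,0,0,0,0,85],[-11.6,-36.7,0,0,0,0,85],[-11.6,-36.7,0,0,0,0,85],[-11.6,-36.7,0,0,0,0,85],[-11.6,-36.7,0,0,0,0,85],[-11.6,-36.7,0,0,0,0,85]]]' | python3 shift.py
echo '[[[0,0,0,0,0,0.113,85],[0,0,0,0,0,0.113,85],[0,0,0,0,0,0.113,85],[0,0,0,0,0,0.113,85],[0,0,0,0,0,0.113,85],[0,0,0,0,0,0.113,85],[0,0,0,0,0,0.113,85],[0,0,0,0,0,0.113,85],[0,0,0,0,0,0,85],[0,0,0,0,0,0,85],[0,0,0,0,0,0,85]]]' | python3 shift.py
python3 - <<'E'
from h import *
import pickle
o=ctrl.get_obs();P=optics.camera_params('wrist');im=optics.read_camera('wrist')[:,:,::-1]
print(o['joint_pos']);cv2.imwrite('pics/w2.png',im);pickle.dump(P,open('w2.pkl','wb'))
E
```

```text
clock: 2.57
tool_pos: [566.6, -219.2, 245.3]
tool_rot: [[-0.975, 0.223, 0.0], [0.223, 0.975, 0.001], [-0.0, 0.001, -1.0]]
contact_force: [0.9, 0.2, 0.1]
opening: 84.7
finger_force: 0.0
clock: 3.48
tool_pos: [566.4, -218.6, 245.2]
tool_rot: [[-0.429, 0.903, -0.0], [0.903, 0.429, 0.0], [0.0, 0.0, -1.0]]
contact_force: [0.1, -0.1, -0.1]
opening: 84.9
finger_force: 0.0
[-0.22059718  0.4092775   0.74131744  1.44875543 -0.27698401  1.39050986
  0.97259624]
```

View pics/w2.png

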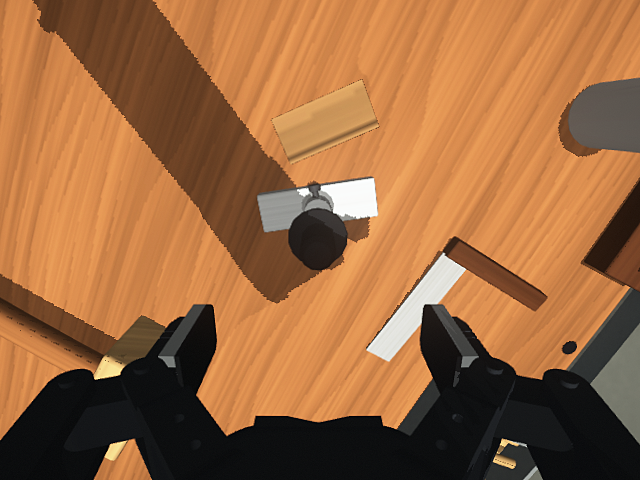

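The wrist view shows the flange at about (318,239) and the foot corners at (258,195), (375,178), (378,216) and (264,232), with the jaws straddling the knob.

```bash
python3 - <<'E'
from h import *
import pickle
P=pickle.load(open('w2.pkl','rb'))
print('flange',at('wrist',318,239,126,P))
F=np.array([at('wrist',*c,16,P) for c in[(258,195),(375,178),(378,216),(264,232)]]);print(F.mean(0),[np.degrees(np.arctan2(*(b-a)[::-1])) for a,b in[(F[0],F[1]),(F[3],F[2])]])
# knob as projected from a guess
M=P['cam_to_world'];
for z in(125,161):
    p=np.linalg.inv(M)@np.array([566,-219,z,1]);print(z,P['cx']-P['fx']*p[0]/p[2],P['cy']+P['fy']*p[1]/p[2])
im=cv2.imread('pics/w2.png')
g=cv2.cvtColor(im,cv2.COLOR_BGR2GRAY)[205:272,285:350]
m=(g<62).astype(np.uint8);n,l,s,c=cv2.connectedComponentsWithStats(m);print(s[1:4],c[1:4]+[285,205])
E
```

```text
flange [ 567.5 -220.2]
[ 567.675 -219.85 ] [np.float64(33.74389163369122), np.float64(33.69006752597981)]
125 316.8820170864772 236.32097450996247
161 316.69081941384377 253.47375756509092
[[   3    3   60   63 2784]] [[317.27119253 238.06501437]]
```

```bash
echo '[[[-1.2,0,25,0,0,0,85],[0,0,25,0,0,0,85],[0,0,25,0,0,0,70],[0,0,16,0,0,0,60],[0,0,10,0,0,0,50],[0,0,0,0,0,0,40]]]' | python3 shift.py; echo '[[[0,0,0,0,0,0,30],[0,0,0,0,0,0,26],[0,0,0,0,0,0,20],[0,0,0,0,0,0,10],[0,0,0,0,0,0,10],[0,0,0,0,0,0,10],[0,0,0,0,0,0,10],[0,0,0,0,0,0,10]]]' | python3 shift.py
```

```text
clock: 4.03
tool_pos: [565.5, -220.0, 142.1]
tool_rot: [[-0.426, 0.905, -0.004], [0.905, 0.426, 0.001], [0.003, -0.003, -1.0]]
contact_force: [0.2, 0.4, -1.6]
opening: 40.6
finger_force: 0.0
clock: 4.7
tool_pos: [567.4, -221.3, 145.5]
tool_rot: [[-0.424, 0.906, 0.002], [0.906, 0.424, -0.001], [-0.002, 0.002, -1.0]]
contact_force: [0.5, -0.3, 4.9]
opening: 22.3
finger_force: 59.2
```

```bash
echo '[[[0,0,-5,0,0,0,10],[0,0,-10,0,0,0,10],[0,0,-20,0,0,0,10],[0,0,-25,0,0,0,10],[0,0,-25,0,0,0,10],[0,0,-20,0,0,0,10],[0,0,-5,0,0,0,10],[0,0,0,0,0,0,10],[0,0,0,0,0,0,10]]]' | python3 shift.py
python3 - <<'E'
from h import *
import pickle
o=ctrl.get_obs();P=optics.camera_params('wrist');im=optics.read_camera('wrist')[:,:,::-1]
print(o['tool_pos'],o['contact_force'],o['wrist_torque']);cv2.imwrite('pics/w3.png',im);pickle.dump(P,open('w3.pkl','wb'))
E
```

```text
clock: 5.45
tool_pos: [566.2, -220.5, 253.3]
tool_rot: [[-0.424, 0.906, -0.001], [0.906, 0.424, 0.001], [0.001, -0.001, -1.0]]
contact_force: [0.1, -0.3, -5.0]
opening: 22.3
finger_force: 59.2
[ 566.24455273 -220.47029432  253.33950047] [ 0.069505   -0.27958844 -4.99006792] [ 0.03202185 -0.00794622  0.02812528]
```

View pics/w3.png

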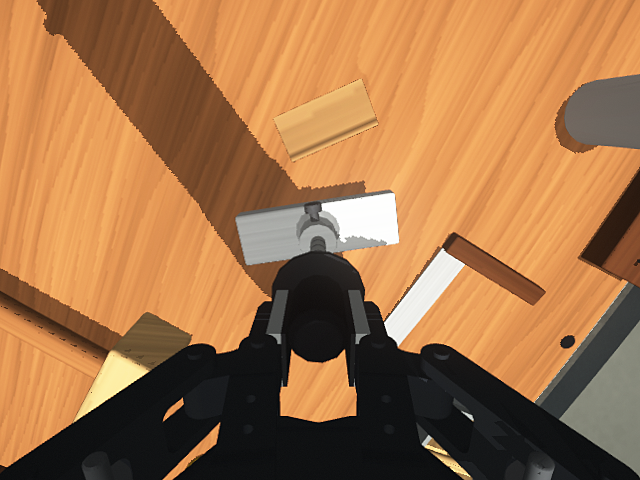

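The gauge is lifted, with its foot corners at (236,216), (394,191), (399,243) and (243,265) and no slip visible. Next I check its tilt and yaw and work out the transfer.

```bash
python3 - <<'E'
from h import *
import pickle
P=pickle.load(open('w3.pkl','rb'))
F=np.array([at('wrist',*c,124,P) for c in[(236,216),(394,191),(399,243),(243,265)]]);c=F.mean(0);print(c,np.linalg.norm(F[1]-F[0]),[np.degrees(np.arctan2(*(b-a)[::-1])) for a,b in[(F[0],F[1]),(F[3],F[2])]])
o=ctrl.get_obs();R=o['tool_rot'];p=o['tool_pos'];print(R.T@np.array([532-p[0],240-p[1],0]),o['joint_pos'])
E
```

```text
[ 564.875 -218.525] 116.88113620255405 [np.float64(34.26110289909457), np.float64(33.67685660172394)]
[431.21593351 164.5090627    0.48132196] [-0.21776751  0.40849519  0.74458957  1.4335734  -0.27590158  1.40875096
  0.96878335]
```

```bash
echo '[[[14.4,5.4,0,0,0,0,10],[24.7,9.4,0,0,0,0,10],[35.3,13.5,0,0,0,0,10],[35.3,13.5,0,0,0,0,10],[35.3,13.5,0,0,0,0,10],[35.3,13.5,0,0,0,0,10],[35.3,13.5,0,0,0,0,10],[35.3,13.5,0,0,0,0,10],[35.3,13.5,0,0,0,0,10],[35.3,13.5,0,0,0,0,10],[35.3,13.5,0,0,0,0,10],[35.3,13.5,0,0,0,0,10],[24.7,9.4,0,0,0,0,10],[14.4,5.3,0,0,0,0,10]]]' | python3 shift.py
echo '[[[0,0,0,0,0,0.07,10],[0,0,0,0,0,0.1,10],[0,0,0,0,0,0.1,10],[0,0,0,0,0,0.1,10],[0,0,0,0,0,0.1,10],[0,0,0,0,0,0.1,10],[0,0,0,0,0,0.1,10],[0,0,0,0,0,0.077,10],[0,0,0,0,0,0,10],[0,0,0,0,0,0,10],[0,0,0,0,0,0,10]]]' | python3 shift.py
python3 - <<'E'
from h import *
import pickle
P=optics.camera_params('wrist');im=optics.read_camera('wrist')[:,:,::-1]
cv2.imwrite('pics/w4.png',im);pickle.dump(P,open('w4.pkl','wb'))
E
```

```text
clock: 6.67
tool_pos: [530.4, 244.3, 251.9]
tool_rot: [[-0.429, 0.903, -0.004], [0.903, 0.429, -0.0], [0.001, -0.004, -1.0]]
contact_force: [0.2, 0.4, -4.8]
opening: 22.2
finger_force: 59.2
clock: 7.58
tool_pos: [532.5, 238.9, 253.6]
tool_rot: [[0.302, 0.953, -0.001], [0.953, -0.302, -0.001], [-0.001, -0.001, -1.0]]
contact_force: [-0.0, -0.7, -4.3]
opening: 21.6
finger_force: 59.2
```

View pics/w4.png

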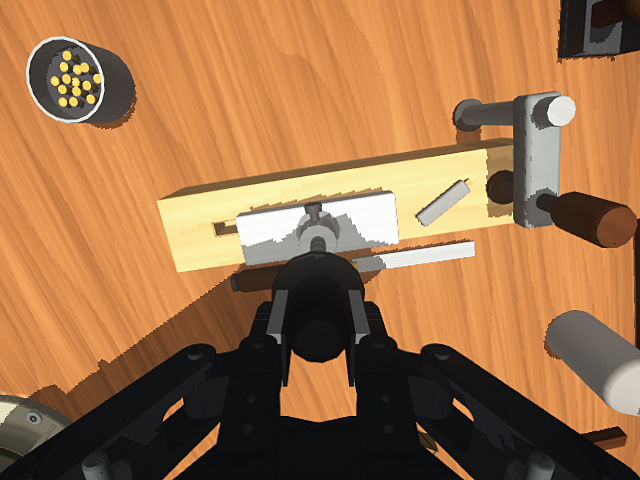

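The gauge foot hangs over the hole, aligned along the leg (foot corners about (237,215) and (397,242)). The pencil, clamp and mortise are clear. Lowering gently.

```bash
echo '[[[0,0,10,0,0,0,10],[0,0,12,0,0,0,10],[0,0,8,0,0,0,10],[0,0,3,0,0,0,10],[0,0,0,0,0,0,10],[0,0,0,0,0,0,10],[0,0,0,0,0,0,10]]]' | python3 shift.py; echo '[[[0,0,1,0,0,0,10],[0,0,1,0,0,0,10],[0,0,0,0,0,0,10],[0,0,0,0,0,0,10]]]' | python3 shift.py; echo '[[[0,0,1,0,0,0,10],[0,0,1,0,0,0,10],[0,0,0,0,0,0,10],[0,0,0,0,0,0,10]]]' | python3 shift.py
```

```text
clock: 8.22
tool_pos: [533.0, 239.5, 221.6]
tool_rot: [[0.304, 0.953, 0.001], [0.953, -0.304, 0.0], [0.0, 0.0, -1.0]]
contact_force: [0.3, 1.2, -2.9]
opening: 22.3
finger_force: 59.2
clock: 8.55
tool_pos: [532.7, 239.5, 219.4]
tool_rot: [[0.304, 0.953, 0.0], [0.953, -0.304, 0.0], [0.0, 0.0, -1.0]]
contact_force: [0.1, 0.5, -4.3]
opening: 22.3
finger_force: 59.2
clock: 8.88
tool_pos: [532.6, 239.5, 217.2]
tool_rot: [[0.304, 0.953, -0.0], [0.953, -0.304, -0.0], [-0.0, -0.0, -1.0]]
contact_force: [0.7, -0.2, -3.6]
opening: 21.9
finger_force: 59.2
```

```bash
python3 - <<'E'
from h import *
import pickle
o=ctrl.get_obs();P=optics.camera_params('wrist');im=optics.read_camera('wrist')[:,:,::-1]
pickle.dump(P,open('w5.pkl','wb'));print(o['tool_pos'])
cv2.imwrite('pics/w5full.png',im);cv2.imwrite('pics/w5.png',cv2.resize(im[150:300,150:420],(783,435),interpolation=cv2.INTER_CUBIC))
E
```

```text
[532.62682388 239.46512288 217.17295923]
```

View pics/w5.png

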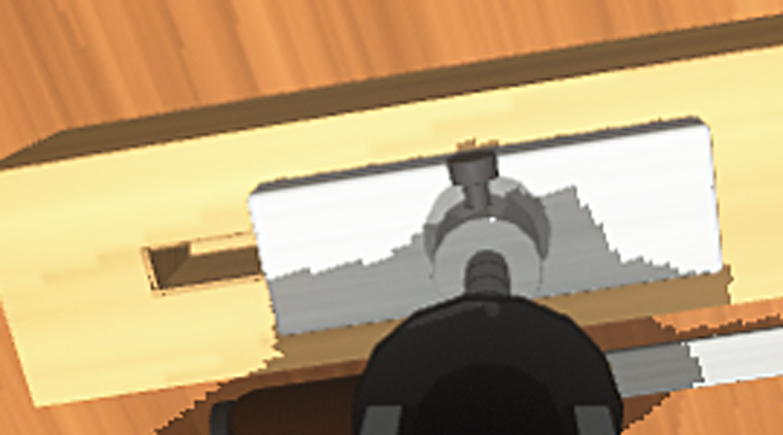

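Enlarged, the foot's top-face corners are (253,195), (708,125), (720,268) and (278,334). The mortise's -x end is at (145,249)–(155,292) and the leg's end corner is at (38,405).

```bash
python3 - <<'E'
from h import *
import pickle
P=pickle.load(open('w5.pkl','rb'));C=lambda x,y:((x+.5)/2.9-.5+150,(y+.5)/2.9-.5+150)
for z in(86,88):
    F=np.array([at('wrist',*C(*c),z,P) for c in[(253,195),(708,125),(720,268),(278,334)]]);print(z,'foot',F.mean(0),np.linalg.norm(F[1]-F[0]),np.linalg.norm(F[2]-F[1]),[np.degrees(np.arctan2(*(b-a)[::-1])) for a,b in[(F[0],F[1]),(F[3],F[2])]])
m=at('wrist',*C(150,270.5),70,P);a=np.radians(-8.8);print('mort end',m,'bore',m+95*np.array([np.cos(a),np.sin(a)]))
f=lambda u,v:at('wrist',*C(u,v),70,P)
U=[f(0,169),f(783,46)];D=[f(38,405),f(278,366)]
d=np.array([np.cos(a),np.sin(a)]);n=np.array([-d[1],d[0]])
print('edges n:',[x@n for x in U+D],'bore n',np.array([532,240])@n,'foot n',F.mean(0)@n, 'end', f(38,405)@d, f(0,169)@d, 'bore d',np.array([532,240])@d)
E
```

```text
86 foot [533.75 240.9 ] 116.87882614058032 38.20641307424713 [np.float64(-8.809521909643324), np.float64(-8.691003002739787)]
88 foot [533.95 241.45] 115.95882890060595 37.89419480606496 [np.float64(-8.77997172726581), np.float64(-8.66092280870144)]
mort end [439.1 254.5] bore [532.98169624 239.96634555]
edges n: [np.float64(353.5457428634277), np.float64(353.2741761552571), np.float64(283.3923503739002), np.float64(284.8521124535762)] bore n 318.5632764502809 foot n 320.2945299841323 end 351.38131104194576 361.36637599968685 bore d 489.0208982213969
```

```bash
echo '[[[-1.2,-0.8,0,0,0,0,10],[0,0,1,0,0,0,10],[0,0,0,0,0,0,10],[0,0,0,0,0,0,10]]]' | python3 shift.py; echo '[[[0,0,1,0,0,0,10],[0,0,0,0,0,0,10],[0,0,0,0,0,0,10]]]' | python3 shift.py; echo '[[[0,0,1,0,0,0,10],[0,0,0,0,0,0,10],[0,0,0,0,0,0,10]]]' | python3 shift.py;echo '[[[0,0,1,0,0,0,10],[0,0,0,0,0,0,10],[0,0,0,0,0,0,10]]]' | python3 shift.py
```

```text
clock: 9.27
tool_pos: [531.5, 238.6, 216.2]
tool_rot: [[0.304, 0.953, -0.0], [0.953, -0.304, 0.0], [-0.0, -0.0, -1.0]]
contact_force: [-0.1, -0.3, -3.7]
opening: 22.1
finger_force: 59.2
clock: 9.52
tool_pos: [531.6, 238.7, 215.5]
tool_rot: [[0.304, 0.953, 0.0], [0.953, -0.304, 0.0], [0.0, 0.0, -1.0]]
contact_force: [-0.3, -0.1, -1.6]
opening: 21.8
finger_force: 59.5
clock: 9.77
tool_pos: [531.7, 238.9, 214.9]
tool_rot: [[0.304, 0.953, 0.001], [0.953, -0.304, 0.001], [0.001, 0.0, -1.0]]
contact_force: [-2.7, 0.5, 5.2]
opening: 22.2
finger_force: 60.2
clock: 10.02
tool_pos: [531.7, 238.8, 213.7]
tool_rot: [[0.304, 0.953, 0.0], [0.953, -0.304, 0.001], [0.001, 0.0, -1.0]]
contact_force: [-3.4, 0.6, 4.9]
opening: 22.1
finger_force: 60.2
```

```bash
for i in 1 2; do echo '[[[0,0,1,0,0,0,10],[0,0,1,0,0,0,10],[0,0,0,0,0,0,10],[0,0,0,0,0,0,10]]]' | python3 shift.py | grep -E "pos|force"; done; echo '[[[0,0,1,0,0,0,10],[0,0,1,0,0,0,10],[0,0,1,0,0,0,10],[0,0,0,0,0,0,10],[0,0,0,0,0,0,10]]]' | python3 shift.py
```

```text
tool_pos: [531.6, 238.8, 211.5]
contact_force: [-2.7, 1.1, 4.1]
finger_force: 60.2
tool_pos: [531.6, 238.7, 209.3]
contact_force: [-2.0, 0.1, 4.4]
finger_force: 60.1
clock: 11.1
tool_pos: [531.6, 238.6, 206.3]
tool_rot: [[0.304, 0.953, 0.0], [0.953, -0.304, -0.0], [0.0, 0.0, -1.0]]
contact_force: [-2.3, 1.1, 3.7]
opening: 21.9
finger_force: 60.1
```

```bash
for i in 1 2 3; do echo '[[[0,0,1,0,0,0,10],[0,0,1,0,0,0,10],[0,0,1,0,0,0,10],[0,0,1,0,0,0,10],[0,0,1,0,0,0,10],[0,0,0,0,0,0,10],[0,0,0,0,0,0,10]]]' | python3 shift.py | grep -E "pos|ct_force"; done
```

```text
tool_pos: [531.6, 238.6, 201.2]
contact_force: [-1.3, 1.6, 3.1]
tool_pos: [531.6, 238.6, 196.2]
contact_force: [-1.2, 1.4, 3.1]
tool_pos: [531.6, 238.6, 191.2]
contact_force: [-0.9, 1.4, 4.0]
```

```bash
echo '[[[0,0,1,0,0,0,10],[0,0,1,0,0,0,10],[0,0,0,0,0,0,10]]]' | python3 shift.py | grep -E "pos|ct_force"; echo '[[[0,0,1,0,0,0,10],[0,0,0,0,0,0,10]]]' | python3 shift.py | grep -E "pos|ct_force"; echo '[[[0,0,1,0,0,0,10],[0,0,0,0,0,0,10]]]' | python3 shift.py | grep -E "pos|ct_force"
```

```text
tool_pos: [531.6, 238.6, 189.2]
contact_force: [-0.7, 2.7, 3.8]
tool_pos: [531.6, 238.6, 188.3]
contact_force: [-0.7, 1.3, 4.1]
tool_pos: [531.6, 238.6, 187.3]
contact_force: [-1.7, 1.9, 3.9]
```

```bash
echo '[[[0,0,1,0,0,0,10],[0,0,1,0,0,0,10],[0,0,0,0,0,0,10]]]' | python3 shift.py | grep -E "pos|ct_force"
```

```text
tool_pos: [531.6, 238.6, 185.2]
contact_force: [-1.3, 2.1, 3.7]
```

```bash
cat > ok.py <<'E'
# exit 1 when the tool is pushed up by more than 8 N
from workcell import ctrl, optics
o=ctrl.get_obs();f=o['contact_force'];print(round(o['clock'],2),o['tool_pos'].round(1),f.round(1));raise SystemExit(bool(f[2]>8))
E
echo '[[[0,0,1,0,0,0,10],[0,0,1,0,0,0,10],[0,0,0,0,0,0,10]]]' | python3 shift.py>/dev/null; python3 ok.py && echo '[[[0,0,1,0,0,0,10],[0,0,1,0,0,0,10],[0,0,0,0,0,0,10]]]' | python3 shift.py>/dev/null && python3 ok.py && echo '[[[0,0,1,0,0,0,10],[0,0,1,0,0,0,10],[0,0,0,0,0,0,10]]]' | python3 shift.py>/dev/null && python3 ok.py && echo '[[[0,0,1,0,0,0,10],[0,0,1,0,0,0,10],[0,0,0,0,0,0,10]]]' | python3 shift.py>/dev/null && python3 ok.py && echo '[[[0,0,1,0,0,0,10],[0,0,1,0,0,0,10],[0,0,0,0,0,0,10]]]' | python3 shift.py>/dev/null && python3 ok.py && echo '[[[0,0,1,0,0,0,10],[0,0,1,0,0,0,10],[0,0,0,0,0,0,10]]]' | python3 shift.py>/dev/null && python3 ok.py
```

```text
13.93 [531.6 238.6 183.2] [-0.4  1.9  3.8]
14.18 [531.6 238.6 181.2] [-1.2  1.7  4. ]
14.43 [531.6 238.6 179.2] [-1.8  1.9  3.7]
14.68 [531.6 238.6 177.2] [-0.3  1.5  4.5]
14.93 [531.9 238.7 176.5] [-4.   1.2 12.3]
```

```bash
echo '[[[0,0,0,0,0,0,10],[0,0,0,0,0,0,10],[0,0,0,0,0,0,10]]]' | python3 shift.py>/dev/null;python3 ok.py; echo '[[[0,0,0.5,0,0,0,10],[0,0,0,0,0,0,10],[0,0,0,0,0,0,10]]]' | python3 shift.py>/dev/null;python3 ok.py
```

```text
15.18 [531.9 238.7 176.4] [-3.9  1.3 12.4]
15.43 [532.  238.8 176.4] [-4.8  1.8 15.5]
```

```bash
echo '[[[0,0,-0.6,0,0,0,10],[0,0,-0.6,0,0,0,10],[0,0,0,0,0,0,10],[0,0,0,0,0,0,10]]]' | python3 shift.py>/dev/null;python3 ok.py; echo '[[[0,0,0,0,0,0,30],[0,0,0,0,0,0,40],[0,0,0,0,0,0,55],[0,0,0,0,0,0,70],[0,0,0,0,0,0,70],[0,0,0,0,0,0,70],[0,0,0,0,0,0,70]]]' | python3 shift.py; echo '[[[0,0,-5,0,0,0,70],[0,0,-10,0,0,0,70],[0,0,-20,0,0,0,70],[0,0,-30,0,0,0,70],[0,0,-30,0,0,0,70],[0,0,-20,0,0,0,70],[0,0,0,0,0,0,70],[0,0,0,0,0,0,70]]]' | python3 shift.py
python3 - <<'E'
from h import *
import pickle
P=optics.camera_params('wrist');im=optics.read_camera('wrist')[:,:,::-1]
pickle.dump(P,open('w6.pkl','wb'));s=optics.read_camera('scene')[:,:,::-1]
a=cv2.resize(im[130:340,180:460],(400,300));b=cv2.resize(s[260:380,290:450],(400,300),interpolation=cv2.INTER_CUBIC)
cv2.imwrite('pics/w6.png',np.hstack([a,b]))
E
```

```text
15.77 [531.9 238.4 176.5] [-1.3  0.   8. ]
clock: 16.35
tool_pos: [531.5, 238.5, 175.8]
tool_rot: [[0.304, 0.953, -0.0], [0.953, -0.304, -0.0], [-0.0, -0.0, -1.0]]
contact_force: [-0.7, 0.6, 0.5]
opening: 70.0
finger_force: 0.0
clock: 17.02
tool_pos: [532.3, 238.6, 293.1]
tool_rot: [[0.304, 0.953, 0.003], [0.953, -0.304, 0.002], [0.003, 0.002, -1.0]]
contact_force: [-0.4, -0.1, -0.2]
opening: 70.1
finger_force: 0.0
```

View pics/w6.png

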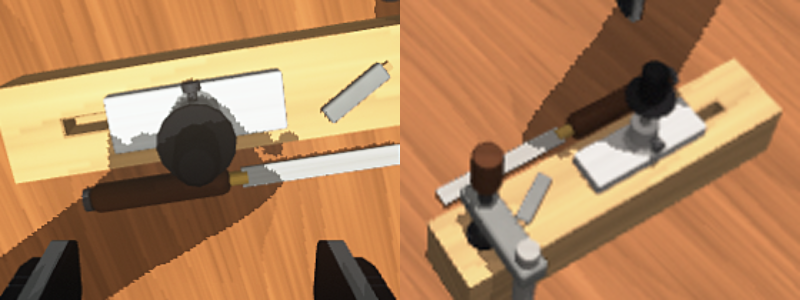

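The gauge stands flat on the leg over the hole with the rod on the bottom. The gripper is clear, and the pencil and chisel have not moved.

```bash
python3 -c "
from workcell import ctrl, optics
print(ctrl.finish_job())"
```

```text
the job is handed in; nothing more can be done
None
```

The gauge is standing by itself on the leg over the round hole, with the rod on the bottom at about 37 mm by arm travel (peak push about 16 N). The job was handed in at about 17 s, and no verdict was returned.

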